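Find the concealed catch and spring the medicine drawer

ROBOT

A 6-joint arm with a two-finger parallel gripper is mounted at the origin on a cart in front of the work surface, level with it; the furniture and walls round the work are solid. World frame = base frame: x ahead of the robot, y to its left, z up, the work surface at z = 0. Lengths are in m, angles in degrees, forces in N, time in s.
With the tool pointing down it reaches from about 0.275 to 1 m from the base axis. Payload 8.4 kg.
Tool frame: the origin (TCP) lies midway between the tips of the shut fingers; the grasp point (between the pads) lies 19 mm behind it; z points along the fingers, y is the line along which they close (so a half turn about z gives the same grasp; the last joint's range is limited). The gripper opens to 85 mm and grips with 20 to 120 N. Pads are 22 mm wide; open, the fingers measure 114 mm over their backs; the gripper's body (76 mm by 85 mm) begins 54 mm behind the grasp point. The pads swing forward as they close: fully open they stand 13 mm farther back than shut.
Start: joints at [73.201, 20.225, 93.587, -0, 66.188, -0.138], TCP at [0.179, 0.599, 0.231] pointing down, gripper open.
Joint ranges: [-150.9, 150.9], [-52.94, 120.26], [3.33, 152.33], [-74.26, 254.26], [0, 154.13], [-172.89, 172.89]. Speed limits (degrees/s): [127.2, 127.2, 159.86, 180, 180, 180].

INTERFACE

Orientations are given as [roll, pitch, yaw] about the fixed x, y, z axes, in that order (R = Rz(yaw) Ry(pitch) Rx(roll)).
In Python, from bench import r, grab_frame, get_calibration gives the robot as it stands. The module is installed in compiled form; this text tells all that it offers.
- The arm moves only by the shell command python3 -m crank 'ROWS' [OPENING] [FORCE]. ROWS is JSON, a list of rows, each a list of 2 entries, a list of its own where there are three numbers: the shift along the tool's x, y, z in units of 50 mm (1.0 is 50 mm), then the turn about the tool's z in degrees. A call has 1 to 20 rows; each row shifts and turns the commanded pose from where the row before left it, along the tool's axes as they then stand; what a row does not reach is not made up. A row lasts 1/8 s, in which the tool goes at most 62.5 mm and 10.7 degrees, less where a joint would pass 70% of its speed; a pose out of reach is approached as far as the arm can. A call is refused whole if a number of a shift passes 1 or a number of a turn 10.7, either way. A call with a gripper value outside its range is refused whole. OPENING is the opening, from 0 (shut) to 1 (fully open), set as the call begins (- or left out, the last holds). The fingers move at their own pace and stop on an object; FORCE is the grip in N (left out, the last holds). Time passes only in rows, so rows that do not move let the fingers close. It gives the time, the measured TCP pose, the force, the opening and the grip force at its end, in the units of the state.
- r.sense(): the state, without advancing time (a new reading comes with each control period).
- grab_frame(name): name is "scene" or "top" or "wrist"; returns the picture (420x560x3 uint8, blue, green, red); there is no depth.
- get_calibration(name): a dict with "fx", "fy", "cx", "cy" (pixels), "R" (3x3) and "t" (3): a world point X has camera coordinates R X + t. Camera axes: x right, y down, z forward; pixel columns grow to the right and rows downward; lengths in m; the calibration is good to about 2 mm. A picture is of the moment at which its call begins: read the wrist's pose just before it. get_calibration takes no time and is no camera call; for the wrist camera it gives the pose at the moment of the call.
- r.job_done(): hands the job in; it is judged then, once.
The state is a dict: "clock": time; "qpos": joint angles; "qvel": joint speeds; "joint_torque": joint torques, N m; "position": TCP position; "tcp_rot": TCP orientation; "wrist_force": force on the tool from outside, world axes, zero at the start; "moment": the same for the moment, N m; "grip_width": finger opening in m; "gripper_force": force on a finger pad.
Only numpy, scipy, OpenCV 4.12 (cv2) and the standard library are available. Lean on these libraries where they do the work, as an engineer would, in place of code of your own. Each camera call takes 0.05 s, during which the arm holds its last target. There are 200 camera calls.

TASK

The drawer of the wooden medicine box on the counter has no handle; it is held by a concealed catch. One of the four sunken steel discs in the box's top is the catch and the other three, which look just the same, do not give: feel for the one that gives with the fingertips, without leaning hard on anything, and press it down until the drawer springs open. Then let go and leave the drawer standing open; do not pick up or shift any of the things standing about.

Things in the scene. Friction and masses are not known exactly. Their poses are not given: they have to be found in the camera images.
- box: low box of brown wood, 190 (x) x 310 (y) x 70 (z) mm, fixed to the counter; origin at the centre of its underside, z up. Its drawer is in the long -x side (turned to the robot). Its flat top panel has one row of four round wells, 30 mm to the -x side of the panel's middle line, each with a steel disc in it. Three discs are rigid blanks; one, any of the four, is the catch: a sprung button that moves straight down. Nothing but the feel tells them apart
- well0 (a point): the first of the four round wells in the box's top panel (counted from the box's -y end, 68 mm apart in a straight row along the box's y). The point lies on the well's axis at the height of the panel's top face. The well is 52 mm across; the steel disc in it is 49 mm across and lies 2 mm below the panel's face
- well1 (a point): the second of the four round wells in the box's top panel (counted from the box's -y end, 68 mm apart in a straight row along the box's y). The point lies on the well's axis at the height of the panel's top face. The well is 52 mm across; the steel disc in it is 49 mm across and lies 2 mm below the panel's face
- well2 (a point): the third of the four round wells in the box's top panel (counted from the box's -y end, 68 mm apart in a straight row along the box's y). The point lies on the well's axis at the height of the panel's top face. The well is 52 mm across; the steel disc in it is 49 mm across and lies 2 mm below the panel's face
- well3 (a point): the fourth of the four round wells in the box's top panel (counted from the box's -y end, 68 mm apart in a straight row along the box's y). The point lies on the well's axis at the height of the panel's top face. The well is 52 mm across; the steel disc in it is 49 mm across and lies 2 mm below the panel's face
- catch (a joint): how far the catch's disc is pressed down below its rest height, in m: 0 at rest, 0.006 at its stop. It starts to give at about 2 N and reaches its stop at about 6 N; the drawer is freed at about 0.004; it springs back when let go. A blank does not move at any force. More than 60 N between the fingers and anything is leaning hard
- drawer (a joint): how far the drawer stands out of the box towards the box's -x, in m: 0 shut (catch engaged), 0.06 fully out. Once freed, its own spring drives it fully out within about one second and it stays out
- white_carton: small plain white carton, 45 x 60 x 22 mm, loose, standing on the back half of the box's top; origin at the centre of its underside
- honey_jar: glass jar of honey with a pale lid, 66 x 72 x 102 mm, loose, on the counter to the right of the box; origin at the centre of its underside
- mug: white mug, 92 x 127 x 95 mm with its handle, loose, on the counter at the right, near the robot; origin at the centre of its underside
- pepper_mill: small clear pepper mill with a grey top, 44 mm across, 90 mm high, loose, on the counter to the left of the box; origin at the centre of its underside
- spice_jar: white spice jar with a dark cap, 44 mm across, 96 mm high, loose, on the counter to the left of the box, farther from the robot than the pepper mill; origin at the centre of its underside
There are look-alikes about, which are no part of the job. Leave any blue look-alike of the spice_jar alone. Leave any black look-alike of the honey_jar alone.

How it is judged (in metres and radians):
On the way, in this order (a step that is already met when the one before it is completed fails the run):
1. the catch has been found: its disc is pressed down by more than 2 mm while the drawer is still shut (value of joint catch above 0.002 m and value of joint drawer below 0.01 m).
2. the drawer has sprung out by more than 45 mm (value of joint drawer above 0.045 m), for 0.1 s.
At the end, for the whole second after the job is handed in: The drawer stands out by more than 45 mm and is at rest, the catch is let go (back within 1.5 mm of its rest height), and the five loose things stand upright within 30 mm of where they started (value of joint drawer above 0.045 m and value of joint catch below 0.0015 m and velocity of joint drawer between -0.02 and 0.02 m/s and distance of each of white_carton, honey_jar, mug, pepper_mill, spice_jar from where it was at the start of the episode below 0.03 m and angle between each of white_carton, honey_jar, mug, pepper_mill, spice_jar's own z axis and vertical below 0.2 rad); the robot touches nothing.
It fails at once if a bystander is picked up, tipped or shifted by more than 30 mm (distance of any of white_carton, honey_jar, mug, pepper_mill, spice_jar from where it was at the start of the episode above 0.03 m or angle between any of white_carton, honey_jar, mug, pepper_mill, spice_jar's own z axis and vertical above 0.3 rad).
It fails at once if the fingers lean on something with more than 60 N (contact force between the fingers and anything else above 60 N).
It also fails if it takes over 51 s, if anything falls off the work surface, if the arm or the gripper's body presses on something with over 40 N, if the wrist force passes 120 N, or if a joint passes its speed limit or range.

## Working session

There is one attempt and no reset: what is moved stays moved. The work goes in short steps, Python scripts to look and compute and a shell command to move; the robot and the scene stay as the last step left them, time stands still between calls to the robot, and variables do not carry over. Pictures are saved under pics/ and viewed, at most 10 in all, crops included, and the job is handed in when it is done.

```bash
mkdir -p pics; python3 - <<'E'
from bench import r, grab_frame, get_calibration
import cv2
for n in("scene","top"):
    cv2.imwrite(f"pics/{n}0.png",grab_frame(n)); c=get_calibration(n); print(n,c)
s=r.sense(); print(s)
E
```

```text
scene {'fx': 468.56527774528035, 'fy': 468.56527774528035, 'cx': 272.7218545317774, 'cy': 208.74168401987373, 'R': array([[ 0.51341834, -0.85801955,  0.01428491],
       [-0.56031762, -0.34779578, -0.75171954],
       [ 0.64995829,  0.37794251, -0.6593282 ]]), 't': array([-0.21836121,  0.37566437,  1.32629952])}
top {'fx': 385.6894367911512, 'fy': 385.6894367911512, 'cx': 285.2913499840931, 'cy': 207.11964918704064, 'R': array([[-0.02716937, -0.99960119,  0.00770026],
       [-0.99241513,  0.02604857, -0.12014023],
       [ 0.11989174, -0.01090599, -0.99272707]]), 't': array([0.08727418, 0.49269627, 1.0434655 ])}
{'clock': 0.1, 'qpos': array([ 7.32008646e+01,  2.02558902e+01,  9.36259860e+01, -1.01799890e-03,
        6.61875537e+01, -1.37821328e-01]), 'qvel': array([-5.27463090e-02, -5.06443880e-02, -4.95061460e-02, -3.35982053e-02,
       -7.12491215e-05, -6.58659451e-02]), 'joint_torque': array([ 2.85471906e-04, -6.06361914e+01, -3.42817461e+01,  7.94389348e-05,
        3.97781376e-03,  1.78574237e-05]), 'position': array([0.17907912, 0.59834175, 0.23065665]), 'tcp_rot': array([-1.79930568e+02,  7.63828112e-04,  1.63339098e+02]), 'wrist_force': array([ 0.04050952, -0.47947283, -0.02424709]), 'moment': array([ 0.05929238, -0.04983008,  0.018361  ]), 'gripper_force': 0.0, 'grip_width': 0.08521590565946136}
```

View pics/top0.png

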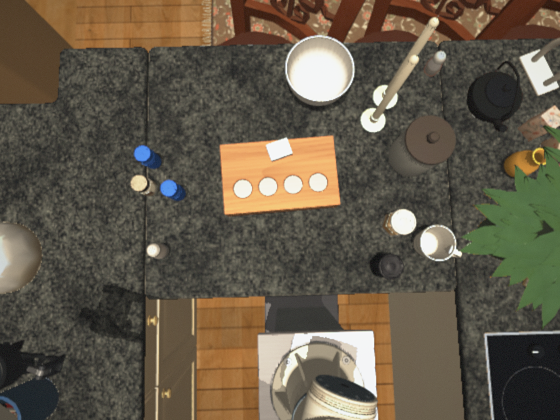

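View pics/scene0.png

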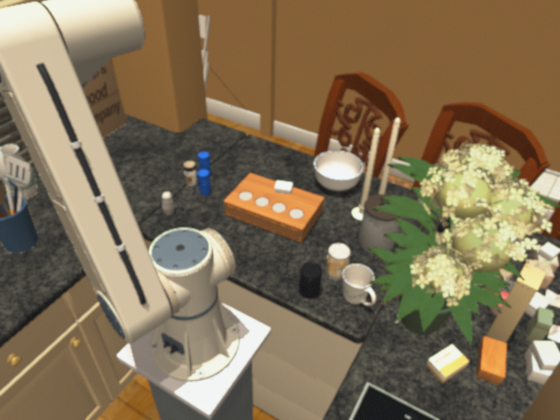

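The top view shows the brown box with four discs at (243,188), (268,186), (293,184), (318,182); well0 is the right-hand one (-y). Possible confusions are the white bowl (320,70), candle bases (373,120) and (385,97), and the mug (438,243). None of these is on the box, so the row of four it is. The carton is at (279,149) on the back half of the box.

```bash
cat > h.py <<'E'
import numpy as np
from bench import r, grab_frame, get_calibration
def back(c,u,v,z):
    d=c["R"].T@np.array([(u-c["cx"])/c["fx"],(v-c["cy"])/c["fy"],1]); o=-c["R"].T@c["t"]
    return o+d*(z-o[2])/d[2]
def proj(c,X):
    p=c["R"]@X+c["t"]; return c["cx"]+c["fx"]*p[0]/p[2], c["cy"]+c["fy"]*p[1]/p[2]
E
python3 - <<'E'
from h import *; import cv2
c=get_calibration("top"); im=grab_frame("top")
g=cv2.cvtColor(im,cv2.COLOR_BGR2HSV)
m=((g[...,1]<60)&(g[...,2]>140)).astype(np.uint8)
n,l,st,ce=cv2.connectedComponentsWithStats(m)
for i in range(1,n):
    u,v=ce[i]
    if 225<u<335 and 140<v<210 and st[i,4]>30: print(ce[i],st[i,4],back(c,u,v,.068).round(4))
for p in((220,145),(333,137),(339,206),(225,214)): print(p,back(c,*p,.07).round(3))
cv2.imwrite("pics/crop.png",cv2.resize(im[125:225,205:350],None,fx=5,fy=5,interpolation=cv2.INTER_CUBIC))
E
```

```text
[278.71046229 148.71776156] 411 [0.6512 0.0881 0.068 ]
[317.68627451 181.8745098 ] 255 [ 0.5566 -0.0149  0.068 ]
[292.71259843 184.11811024] 254 [0.5522 0.0528 0.068 ]
[267.57528958 186.29343629] 259 [0.548  0.1207 0.068 ]
[242.45736434 188.3875969 ] 258 [0.544  0.1885 0.068 ]
(220, 145) [0.665 0.248 0.07 ]
(333, 137) [ 0.68  -0.061  0.07 ]
(339, 206) [ 0.489 -0.069  0.07 ]
(225, 214) [0.476 0.236 0.07 ]
```

View pics/crop.png

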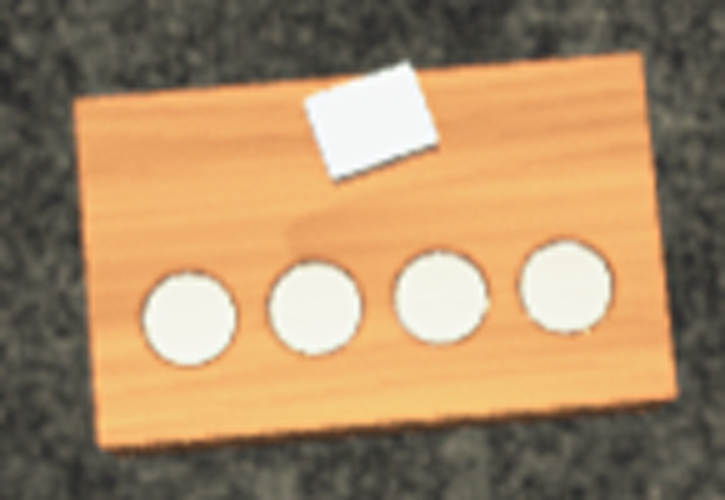

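The crop confirms four discs in the row, all alike, with the carton clear of them behind. Going above well3 first with the fingers shut.

```bash
python3 -m crank '[[[-0.668,-0.411,0],0],[[-0.668,-0.411,0],0],[[-0.668,-0.411,0],0],[[-0.668,-0.411,0],0],[[-0.668,-0.411,0],0],[[-0.668,-0.411,0],0],[[-0.668,-0.411,0],0],[[-0.668,-0.411,0],0],[[-0.668,-0.411,0],0],[[-0.668,-0.411,0],0],[[-0.668,-0.411,0],0],[[-0.668,-0.411,0],0],[[-0.668,-0.411,0],0],[[-0.668,-0.411,0],0],[[0,0,0.6],0],[[0,0,0.6],0],[[0,0,0.6],0],[[0,0,0],0],[[0,0,0],0]]' 0 20
python3 - <<'E'
from h import *; import cv2
s=r.sense(); c=get_calibration("wrist"); im=grab_frame("wrist"); print(s["position"],s["tcp_rot"],s["wrist_force"],s["grip_width"])
W=[(.5566,-.0149),(.5522,.0528),(.548,.1207),(.544,.1885)]
for w in W: print(proj(c,np.array([*w,.068])))
cv2.imwrite("pics/w1.png",im)
E
```

```text
clock: 2.52
position: [0.5452, 0.1893, 0.1422]
tcp_rot: [180.0, 0.0, 163.3]
wrist_force: [0.5, 0.5, 0.5]
grip_width: -0.0001
gripper_force: 0.0
[0.54518842 0.18928337 0.14217988] [1.79973247e+02 3.91118398e-02 1.63342852e+02] [0.52919451 0.51168004 0.50410987] -7.759269050158577e-05
(np.float64(55.08027487680499), np.float64(300.3345360012918))
(np.float64(126.52243449345534), np.float64(275.0936155726786))
(np.float64(202.34443551195915), np.float64(248.5766021742845))
(np.float64(282.51813892575154), np.float64(220.7912829700609))
```

View pics/w1.png

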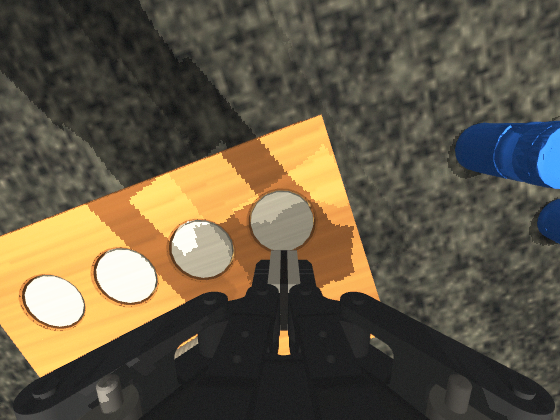

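The wrist view shows the four discs at (282,221), (202,249), (126,276), (55,300), matching the prediction. Descending on well3.

```bash
python3 -m crank '[[[0,0,0.4],0],[[0,0,0.4],0],[[0,0,0.4],0],[[0,0,0.1],0],[[0,0,0],0],[[0,0,0.02],0],[[0,0,0.02],0],[[0,0,0.02],0],[[0,0,0.02],0],[[0,0,0],0]]'
```

```text
clock: 3.82
position: [0.5446, 0.189, 0.0722]
tcp_rot: [-180.0, -0.0, 163.3]
wrist_force: [0.4, -0.6, 0.6]
grip_width: 0.0003
gripper_force: 0.0
```

```bash
python3 -m crank '[[[0,0,0.02],0],[[0,0,0.02],0],[[0,0,0],0]]'
```

```text
clock: 4.2
position: [0.5446, 0.189, 0.0702]
tcp_rot: [-180.0, -0.0, 163.3]
wrist_force: [-0.0, 0.2, -0.4]
grip_width: 0.0002
gripper_force: 0.0
```

```bash
python3 -m crank '[[[0,0,0.02],0],[[0,0,0.02],0],[[0,0,0],0]]'
```

```text
clock: 4.58
position: [0.5446, 0.1891, 0.0682]
tcp_rot: [-180.0, -0.0, 163.3]
wrist_force: [-0.2, -0.2, -0.1]
grip_width: 0.0001
gripper_force: 0.0
```

```bash
python3 -m crank '[[[0,0,0.01],0],[[0,0,0],0]]'
```

```text
clock: 4.82
position: [0.5447, 0.1891, 0.068]
tcp_rot: [180.0, 0.0, 163.3]
wrist_force: [-0.7, -0.3, 2.2]
grip_width: 0.0002
gripper_force: 1.5
```

```bash
python3 -m crank '[[[0,0,0.01],0],[[0,0,0],0]]'
```

```text
clock: 5.08
position: [0.5447, 0.1891, 0.0674]
tcp_rot: [180.0, 0.0, 163.3]
wrist_force: [-1.7, -0.8, 3.8]
grip_width: 0.0
gripper_force: 2.2
```

```bash
python3 -m crank '[[[0,0,0.01],0],[[0,0,0],0]]'
```

```text
clock: 5.32
position: [0.5447, 0.189, 0.0668]
tcp_rot: [180.0, 0.0, 163.3]
wrist_force: [-1.4, -0.0, 4.8]
grip_width: 0.0002
gripper_force: 2.2
```

```bash
python3 -m crank '[[[0,0,0.01],0],[[0,0,0.01],0],[[0,0,0],0]]'
```

```text
clock: 5.7
position: [0.5447, 0.1891, 0.0658]
tcp_rot: [180.0, 0.0, 163.3]
wrist_force: [-1.3, 0.3, 4.6]
grip_width: -0.0001
gripper_force: 2.2
```

```bash
python3 -m crank '[[[0,0,0.01],0],[[0,0,0.01],0],[[0,0,0],0]]'
```

```text
clock: 6.08
position: [0.5447, 0.1891, 0.0648]
tcp_rot: [180.0, 0.0, 163.3]
wrist_force: [-1.6, -1.2, 5.2]
grip_width: -0.0004
gripper_force: 2.5
```

It gives: 3 mm of travel with the force staying near 5 N. Pressing on.

```bash
python3 -m crank '[[[0,0,0.02],0],[[0,0,0.02],0],[[0,0,0],0]]'; python3 - <<'E'
from h import *; import cv2
cv2.imwrite("pics/s2.png",cv2.resize(grab_frame("scene")[140:280,180:370],None,fx=4,fy=4))
E
```

```text
clock: 6.45
position: [0.5447, 0.1891, 0.0627]
tcp_rot: [180.0, 0.0, 163.3]
wrist_force: [-2.1, -0.7, 3.8]
grip_width: -0.0
gripper_force: 2.5
```

View pics/s2.png

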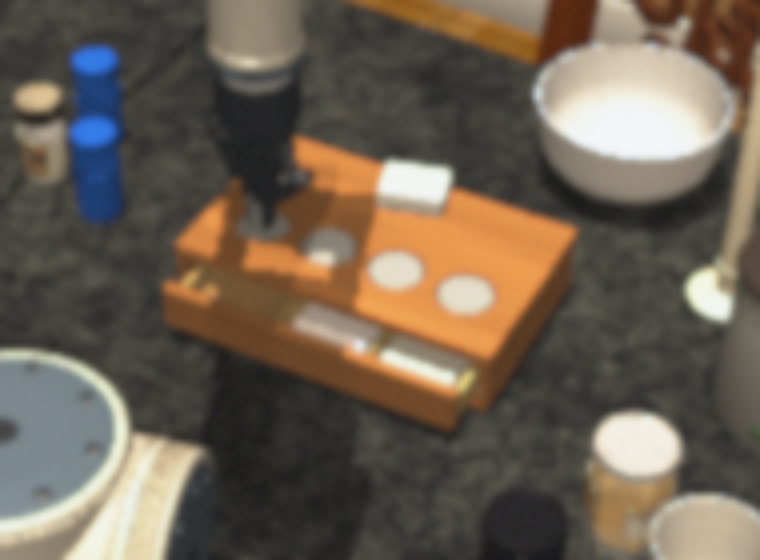

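The drawer (front edge from (165,290) to (455,420) in the crop) is springing open. I'll hold briefly, then lift straight up and check.

```bash
python3 -m crank '[[[0,0,0],0],[[0,0,0],0],[[0,0,0],0],[[0,0,0],0],[[0,0,0],0],[[0,0,0],0],[[0,0,-0.05],0],[[0,0,-0.05],0],[[0,0,-0.1],0],[[0,0,-0.5],0],[[0,0,-0.5],0],[[0,0,-0.5],0],[[0,0,0],0],[[0,0,0],0],[[0,0,0],0],[[0,0,0],0],[[0,0,0],0],[[0,0,0],0]]'; python3 - <<'E'
from h import *; import cv2
cv2.imwrite("pics/t3.png",cv2.resize(grab_frame("top")[120:280,130:350],None,fx=3,fy=3))
E
```

```text
clock: 8.75
position: [0.5446, 0.1891, 0.1476]
tcp_rot: [-180.0, -0.0, 163.3]
wrist_force: [-0.1, 0.1, 0.4]
grip_width: -0.0001
gripper_force: 0.0
```

View pics/t3.png

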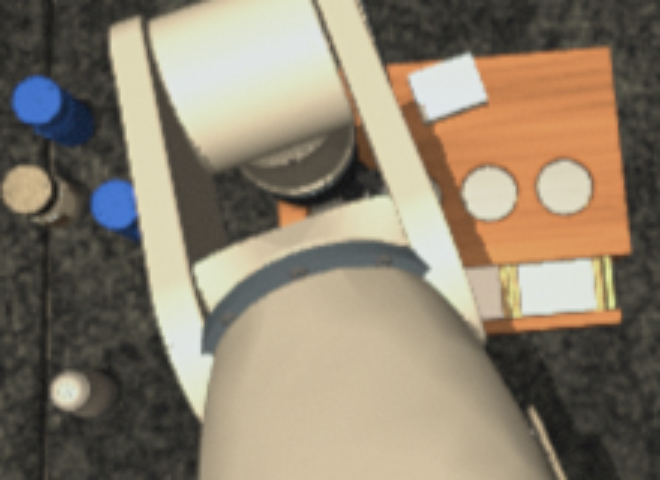

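The drawer stands about 60 mm out (box edge at row 255, drawer front at row 322 in the 3x crop). The carton, spice jar and pepper mill are where they were, and the arm is clear.

```bash
python3 -c "
from bench import r
print(r.job_done())"
```

```text
the job is handed in; nothing more can be done
None
```

The catch was the fourth disc (well3): it gave under about 5 N, the drawer sprang out about 60 mm and was left open, nothing I could see had shifted, and the job is handed in (no verdict was returned).

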